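Load the film applicator and shut the coater's guard door

ROBOT

A 7-joint arm with a two-finger parallel gripper is mounted at the origin on the work surface. World frame = base frame: x ahead of the robot, y to its left, z up, the work surface at z = 0. Lengths are in m, angles in rad, forces in N, time in s.
With the tool pointing down it reaches from about 0.425 to 0.8 m from the base axis. Payload 8.3 kg.
Tool frame: the origin (TCP) lies midway between the tips of the shut fingers; the grasp point (between the pads) lies 19 mm behind it; z points along the fingers, y is the line along which they close (so a half turn about z gives the same grasp; the last joint's range is limited). The gripper opens to 85 mm and grips with 20 to 120 N. Pads are 22 mm wide; open, the fingers measure 114 mm over their backs; the gripper's body (76 mm by 85 mm) begins 54 mm behind the grasp point. The pads swing forward as they close: fully open they stand 13 mm farther back than shut.
Start: joints at [1.251, 0.383, 0.016, 1.37, -0.006, 1.388, -0.046], TCP at [0.159, -0.604, 0.231] pointing down, gripper open.
Joint ranges: [-2.95, 2.95], [-0.25, 2.06], [-1.52, 1.56], [0.18, 2.33], [-1.44, 4.58], [0.02, 2.06], [-3.01, 3.01]. Speed limits (rad/s): [2.39, 2.39, 3.01, 3.01, 3.14, 3.14, 3.14].

INTERFACE

Orientations are given as a 3x3 rotation matrix whose columns are the frame's x, y, z axes.
In Python, from station import bot gives the robot as it stands. The module is installed in compiled form; this text tells all that it offers.
- The arm moves only by the tool arm_command, never from a script. Its argument "commands" is a list of rows, each a list of 7 numbers: the gripper command: -1 is fully open, 1 is shut, values between are in proportion, then the shift along the tool's x, y, z in mm, then the turn, a rotation vector about the tool's x, y, z in rad. A call has 1 to 12 rows; each row is the pose to reach, as a shift and turn from the pose commanded when the call began, along the tool's axes at that moment; what a row does not reach only later rows make up. A row lasts 1/12 s, in which the tool goes at most 41.7 mm and 7.16 degrees, less where a joint would pass 70% of its speed; a pose out of reach is approached as far as the arm can. A call with a gripper value outside its range is refused whole. The fingers move at their own pace and stop on an object; "newtons" is the grip in N (left out, the last holds). Time passes only in rows, so rows that repeat a pose let the fingers close. It gives the time, the measured TCP pose, the force, the opening and the grip force at its end, in the units of the state.
- bot.sense(): the state, without advancing time (a new reading comes with each control period).
- bot.read_camera(name): name is "side" or "top"; returns a dict with "color" (420x560x3 uint8, red, green, blue), "K" (3x3 intrinsics, pixels), "cam_to_world" (4x4, takes a point from camera to world coordinates). Camera axes: x right, y down, z forward; pixel columns grow to the right and rows downward; lengths in m; the calibration is good to about 2 mm. A picture is of the moment at which its call begins. There is no depth.
- bot.close_job(): hands the job in; it is judged then, once.
The state is a dict: "t": time; "qpos": joint angles; "qvel": joint speeds; "joint_efforts": joint torques, N m; "ee_pos": TCP position; "orientation": TCP orientation; "contact_force": force on the tool from outside, world axes, zero at the start; "wrist_torque": the same for the moment, N m; "grip_width": finger opening in m; "gripper_force": force on a finger pad.
Only numpy, scipy, OpenCV 4.12 (cv2) and the standard library are available. Lean on these libraries where they do the work, as an engineer would, in place of code of your own. Each camera call takes 0.05 s, during which the arm holds its last target. There are 200 camera calls.

TASK

Pick up the film applicator, lower it (do not drop it) upright onto the dark rectangle in the middle of the coater's copper bed, with its long side parallel to the guard door and all four feet on the rectangle, and let go. Then push the blue guard door shut until it snaps home on its catch and stays shut. Leave the bottle, jar and spatula where they are.

Things in the scene. Friction and masses are not known exactly. Their poses are not given: they have to be found in the camera images.
- applicator_mid (a point): Loose aluminium film applicator, 124 mm long (y), 56 wide (x), 102 tall, 0.35-0.65 kg; either way round. Point: its centre, 51 mm above its feet, z up. Grasp from above in the middle, closing along x on the bridge (28 mm wide, 50 to 70 mm above the feet), between two micrometers (18 mm thick, at y = +-40 mm, up to 102 mm above the feet).
- bed_mark (a point): Middle of the dark rectangle (150 mm along y, 80 mm along x) painted flat on the fixed coater's copper-covered bed, 30 mm above the table. -x points to the guard door's side, y runs parallel to the shut door, z up. The bed is walled and open on top.
- door_hinge (a point): On the guard door's upright hinge axis, 61 mm above the table. Turns with the door (clockwise from above as it opens): -y runs from the hinge along the panel to its free edge (246 mm), -x points out of its outer face. The panel is 12 mm thick, centred on the axis, from 14 to 108 mm above the table.
- door_push (a point): Middle of the black push plate (50 mm wide, 70 mm tall) on the outer face of the blue guard door, 80 mm above the table, 175 mm from the hinge; it lies on the face and moves with the door. Same axes as door_hinge.
- guard_door (a joint): Opening angle of the blue guard door in rad: 0 shut on its stop, limit 1.7. It swings easily and stays where left, down to about 0.1 rad, where its steel nub meets a sprung white roller; 5 to 9 N at the push plate takes it over the roller, which then pulls it home. Let go before that, it springs back ajar.
- bottle_mid (a point): Bystander: amber glass bottle, 60 mm across, 140 mm tall; this is its centre.
- jar_mid (a point): Bystander: white jar with a blue cap, 60 mm across, 75 mm tall; this is its centre.
- spatula: Bystander: spatula 180 mm long lying on the table along its x axis, origin at its middle underside.
- coater: The fixed coater, same axes as bed_mark, origin on the table 15 mm behind the mark (+x). White walls 105 mm high; inner faces at y = +-122 mm and x = +110 mm; shut door's inner face at x = -112 mm. A low pusher rod (60 mm high, posts 70 mm) lies at x = +85 mm.
Things that resemble listed ones, but are neither listed nor needed, are in the scene too. Of the things shaped like the part that bears applicator_mid, the aluminium one is meant.

How it is judged:
On the way, in this order (a step that is already met when the one before it is completed fails the run):
1. the applicator stands square on the dark rectangle, let go, with the door still open (x of applicator_mid in the frame of bed_mark between -0.016 and 0.016 m and y of applicator_mid in the frame of bed_mark between -0.016 and 0.016 m and z of applicator_mid in the frame of bed_mark below 0.055 m and angle between applicator_mid's own z axis and vertical below 0.08 rad and angle between the y axis of applicator_mid and the y axis of bed_mark, either way round below 0.22 rad and contact force between the fingers and applicator below 0.1 N and value of joint guard_door above 0.3 rad), for 0.2 s.
2. the door is shut home on its catch (value of joint guard_door below 0.015 rad), for 0.2 s.
At the end, for the whole second after the job is handed in: The applicator stands still and upright on the bed (within 0.08 rad), its middle within 16 mm of the dark rectangle's middle along both sides, its long side within 0.22 rad of parallel to the shut door; the guard door is home on its catch (below 0.015 rad) (x of applicator_mid in the frame of bed_mark between -0.016 and 0.016 m and y of applicator_mid in the frame of bed_mark between -0.016 and 0.016 m and z of applicator_mid in the frame of bed_mark below 0.055 m and angle between applicator_mid's own z axis and vertical below 0.08 rad and angle between the y axis of applicator_mid and the y axis of bed_mark, either way round below 0.22 rad and linear speed of applicator below 0.02 m/s and value of joint guard_door below 0.015 rad); the robot touches nothing.
It fails at once if the applicator is dropped: it is more than 15 mm above the bed with nothing of the robot touching it (z of applicator_mid in the frame of bed_mark above 0.066 m and contact force between each of the fingers, the arm and applicator below 0.05 N).
It fails at once if the bottle, jar or spatula is moved by more than 25 mm (distance of any of bottle_mid, jar_mid, spatula from where it was at the start of the episode above 0.025 m).
It also fails if it takes over 64 s, if anything falls off the work surface, if the arm or the gripper's body presses on something with over 40 N, if the wrist force passes 120 N, or if a joint passes its speed limit or range.

## Working session

There is one attempt and no reset: what is moved stays moved. The work goes in short steps, Python scripts to look and compute and a tool call to move; the robot and the scene stay as the last step left them, time stands still between calls to the robot, and variables do not carry over. Pictures are saved under pics/ and viewed, at most 10 in all, crops included, and the job is handed in when it is done.

Besides the shell and the picture viewer there is one more tool, called after "Request:" as name(argument=value, ...), one argument or row to a line, values as JSON. arm_command: Moves the arm, as the interface text tells. Its arguments: {"type":"object","properties":{"commands":{"type":"array"},"newtons":{"type":"number"}},"required":["commands"]}

```bash
mkdir -p pics; python3 - <<'E'
from station import bot
import cv2,numpy as np
for n in("side","top"):
    r=bot.read_camera(n);cv2.imwrite(f"pics/{n}0.png",r["color"][:,:,::-1]);print(n,r["K"].tolist(),r["cam_to_world"].round(4).tolist())
s=bot.sense();print(s)
E
```

```text
side [[507.6408469189776, 0.0, 281.5718491052543], [0.0, 507.6408469189776, 212.0004063514829], [0.0, 0.0, 1.0]] [[-0.4697, -0.5528, 0.6884, -0.5676], [-0.8826, 0.3122, -0.3515, 0.5275], [-0.0206, -0.7726, -0.6345, 1.0753], [0.0, 0.0, 0.0, 1.0]]
top [[520.2626320150785, 0.0, 285.51722846614194], [0.0, 520.2626320150785, 207.09232352387897], [0.0, 0.0, 1.0]] [[0.0133, -0.9938, 0.1101, 0.3934], [-0.9999, -0.0136, -0.0019, -0.0039], [0.0034, -0.11, -0.9939, 1.4849], [0.0, 0.0, 0.0, 1.0]]
{'t': 0.1, 'qpos': array([ 1.25109131,  0.38413756,  0.01638178,  1.37104104, -0.00633812,
        1.38818242, -0.04650962]), 'qvel': array([-1.36933691e-05, -1.51398970e-03,  1.68215366e-03, -9.39434640e-04,
       -4.87440108e-04, -1.14626479e-04, -5.95637850e-04]), 'joint_efforts': array([ 2.51862657e-03, -6.29133511e+01,  8.47339835e-01, -3.72759283e+01,
        1.67767092e-02,  1.03986030e-02,  3.03634442e-05]), 'ee_pos': array([ 0.15867811, -0.60406196,  0.23039283]), 'orientation': array([[ 9.67196091e-01,  2.54030589e-01, -4.25712132e-04],
       [ 2.54030945e-01, -9.67194654e-01,  1.66717935e-03],
       [ 1.17680537e-05, -1.72063341e-03, -9.99998520e-01]]), 'contact_force': array([ 0.77226574, -0.68814503, -0.41930654]), 'wrist_torque': array([ 0.0274678 , -0.00299574, -0.01098952]), 'gripper_force': 0.0, 'grip_width': 0.08567697970030855}
```

View pics/side0.png

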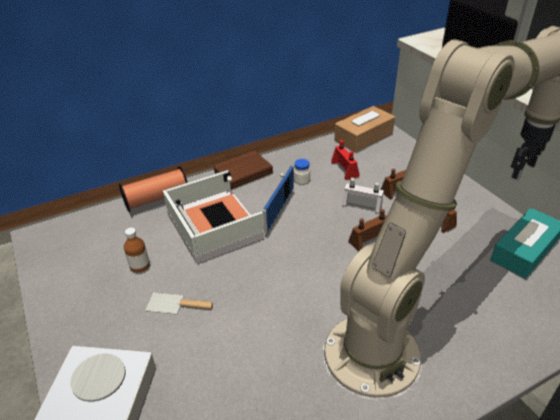

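View pics/top0.png

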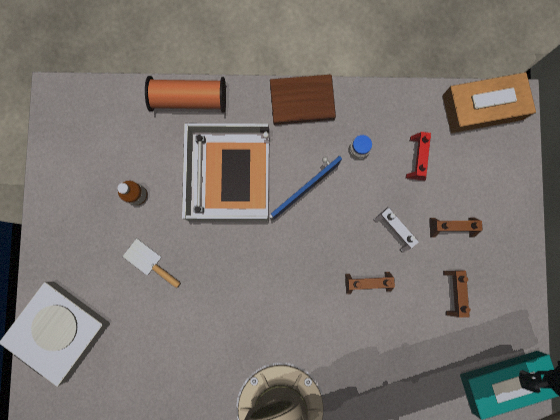

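Candidates for the applicator (top view): silver (399,228), red (422,156), brown (458,227), (370,283) and (460,293). The silver one is the aluminium part, so I choose it. The bed's dark rectangle is at (236,175). The door runs from its hinge at about (272,216) to its free edge at about (340,158).

```bash
cat > h.py <<'E'
import cv2,numpy as np
from station import bot
def cast(r,px,z):
    px=np.atleast_2d(np.array(px,float));M=r["cam_to_world"]
    d=np.c_[px,np.ones(len(px))]@np.linalg.inv(r["K"]).T@M[:3,:3].T
    return M[:3,3]+d*((z-M[2,3])/d[:,2])[:,None]
def proj(r,P):
    M=r["cam_to_world"];c=(np.atleast_2d(P)-M[:3,3])@M[:3,:3]@r["K"].T
    return c[:,:2]/c[:,2:]
def tri(a,pa,b,pb):
    A=[];y=[]
    for r,p in((a,pa),(b,pb)):
        o=r["cam_to_world"][:3,3];d=(cast(r,p,0)-o)[0];d/=np.linalg.norm(d);Q=np.eye(3)-np.outer(d,d);A.append(Q);y.append(Q@o)
    return np.linalg.lstsq(np.vstack(A),np.hstack(y),rcond=None)[0]
def blob(m,x0,y0,x1,y1):
    k=np.zeros(m.shape,np.uint8);k[y0:y1,x0:x1]=m[y0:y1,x0:x1]
    c=max(cv2.findContours(k,cv2.RETR_EXTERNAL,cv2.CHAIN_APPROX_NONE)[0],key=cv2.contourArea)
    return c[:,0,:]
E
python3 - <<'E'
from h import *
t=bot.read_camera("top");s=bot.read_camera("side")
# bed rect
g=t["color"].max(2)
c=blob((g<70).astype(np.uint8),212,145,262,206)
p=cast(t,c,0.03)
print("bed",cv2.minAreaRect(p[:,:2].astype(np.float32)))
hsv=cv2.cvtColor(t["color"],cv2.COLOR_RGB2HSV)
m=((hsv[...,0]>100)&(hsv[...,0]<125)&(hsv[...,1]>120)).astype(np.uint8)
c=blob(m,262,145,346,225);p=cast(t,c,0.108)
print("door",cv2.minAreaRect(p[:,:2].astype(np.float32)),[q.tolist() for q in cv2.boxPoints(cv2.minAreaRect(p[:,:2].astype(np.float32)))])
m=((hsv[...,1]<40)&(hsv[...,2]>150)).astype(np.uint8)
c=blob(m,370,195,430,255);print("app px",cv2.minAreaRect(c));p=cast(t,c,0.07)
print("app",cv2.minAreaRect(p[:,:2].astype(np.float32)))
a=cv2.resize(t["color"][195:260,365:435],(490,455),interpolation=cv2.INTER_CUBIC)
b=cv2.resize(s["color"][170:225,335:395],(300,275),interpolation=cv2.INTER_CUBIC)
o=np.zeros((455,790,3),np.uint8);o[:,:490]=a;o[:275,490:]=b;cv2.imwrite("pics/crop1.png",o[:,:,::-1])
E
```

```text
bed ((0.6443803310394287, 0.13633635640144348), (0.14398139715194702, 0.07684935629367828), 1.2068129777908325)
door ((0.6040753126144409, -0.06120777875185013), (0.011501723900437355, 0.24103187024593353), 41.05673599243164) [[0.5205832719802856, 0.02589121274650097], [0.6788944005966187, -0.15586116909980774], [0.6875673532485962, -0.14830677211284637], [0.5292562246322632, 0.03344561159610748]]
app px ((399.98272705078125, 227.7931365966797), (45.50893020629883, 10.048503875732422), 48.36646270751953)
app ((0.4978031814098358, -0.31930777430534363), (0.12282492220401764, 0.027706079185009003), 41.546180725097656)
```

View pics/crop1.png

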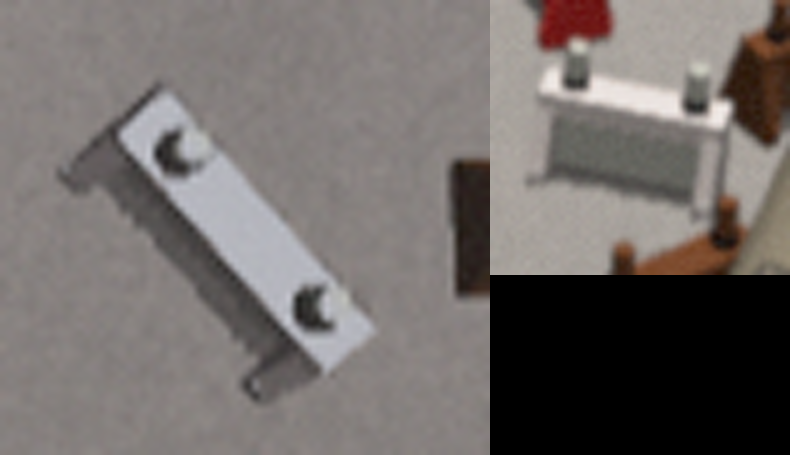

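The crop shows the silver-white bridge with two micrometers at about (391,217) and (410,239), so the choice is right. It stands upright, with its long axis from upper left to lower right. Next I compute the reach.

```bash
cat >> h.py <<'E'
from scipy.spatial.transform import Rotation as Rn
def go(p,ydeg):
    s=bot.sense();R=s["orientation"];a=np.radians(ydeg)
    y=np.array([np.cos(a),np.sin(a),0]);z=np.array([0,0,-1.]);T=np.c_[np.cross(y,z),y,z]
    print("t",s["t"],"at",s["ee_pos"].round(4),"shift mm",((np.array(p)-s["ee_pos"])@R*1000).round(1),"rot",Rn.from_matrix(R.T@T).as_rotvec().round(4),"w",s["grip_width"],"F",s["contact_force"].round(1))
E
python3 -c "
from h import *
go([.498,-.319,.17],-48.5)"
```

```text
t 0.2 at [ 0.1587 -0.6042  0.2307] shift mm [ 400.6 -189.6   60.9] rot [-1.200e-03 -2.000e-04 -4.675e-01] w 0.0855899931179786 F [ 0.9  0.3 -0.5]
```

Request:
arm_command(
  commands=[
    [-1,400,-189,61,-0.001,0,-0.467],
    [-1,400,-189,61,-0.001,0,-0.467],
    [-1,400,-189,61,-0.001,0,-0.467],
    [-1,400,-189,61,-0.001,0,-0.467],
    [-1,400,-189,61,-0.001,0,-0.467],
    [-1,400,-189,61,-0.001,0,-0.467],
    [-1,400,-189,61,-0.001,0,-0.467],
    [-1,400,-189,61,-0.001,0,-0.467],
    [-1,400,-189,61,-0.001,0,-0.467],
    [-1,400,-189,61,-0.001,0,-0.467],
    [-1,400,-189,61,-0.001,0,-0.467],
    [-1,400,-189,61,-0.001,0,-0.467],
  ],
  newtons=50,
)

```text
t: 1.2
ee_pos: [0.5029, -0.3121, 0.1691]
orientation: [[0.742, 0.67, 0.002], [0.67, -0.742, 0.004], [0.004, -0.002, -1.0]]
contact_force: [-0.1, 1.4, 0.4]
grip_width: 0.0854
gripper_force: 0.0
```

```bash
python3 -c "
from h import *
go([.498,-.319,.042],-48.5)"
```

```text
t 1.2 at [ 0.5029 -0.3121  0.1691] shift mm [ -8.8   2.  127.1] rot [-0.0016 -0.004   0.0105] w 0.08542656032777526 F [-0.1  1.4  0.4]
```

Request:
arm_command(
  commands=[
    [-1,0,0,0,0,0,0],
    [-1,0,0,0,0,0,0],
    [-1,0,0,0,0,0,0],
  ],
)

```text
t: 1.45
ee_pos: [0.4965, -0.3216, 0.1703]
orientation: [[0.751, 0.66, -0.0], [0.66, -0.751, -0.002], [-0.001, 0.001, -1.0]]
contact_force: [-0.4, -0.2, -0.4]
grip_width: 0.0849
gripper_force: 0.0
```

```bash
python3 - <<'E'
from h import *
go([.498,-.319,.042],-48.5)
t=bot.read_camera("top");cv2.imwrite("pics/t1.png",cv2.resize(t["color"][150:300,300:500],(800,600))[:,:,::-1])
E
```

```text
t 1.45 at [ 0.4965 -0.3216  0.1703] shift mm [  3.   -1.1 128.3] rot [ 0.0011  0.001  -0.0029] w 0.0849343853954778 F [-0.4 -0.2 -0.4]
```

View pics/t1.png

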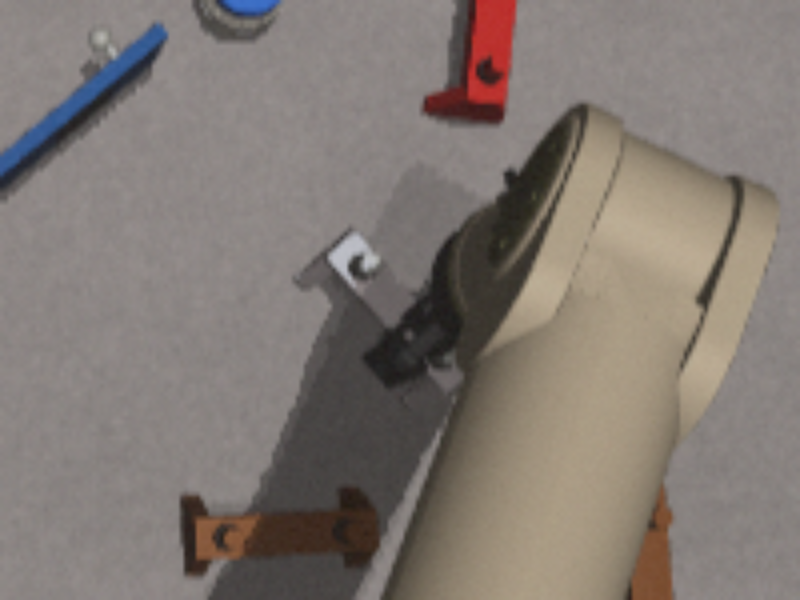

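The top view shows the open gripper straddling the middle of the silver bridge (about (403,238) in full-image pixels), aligned with it. Next I descend and close.

Request:
arm_command(
  commands=[
    [-1,1,0,25,0,0,0],
    [-1,1,0,55,0,0,0],
    [-1,1,0,85,0,0,0],
    [-1,1,0,110,0,0,0],
    [-1,1,0,124,0,0,0],
    [-1,1,0,129,0,0,0],
    [-1,1,0,129,0,0,0],
    [0,1,0,129,0,0,0],
    [1,1,0,129,0,0,0],
    [1,1,0,129,0,0,0],
    [1,1,0,129,0,0,0],
    [1,1,0,129,0,0,0],
  ],
  newtons=50,
)

```text
t: 2.5
ee_pos: [0.4988, -0.3196, 0.0422]
orientation: [[0.749, 0.662, 0.001], [0.662, -0.749, -0.001], [0.0, 0.002, -1.0]]
contact_force: [0.1, -1.3, 6.4]
grip_width: 0.0271
gripper_force: 52.8
```

Request:
arm_command(
  commands=[
    [1,0,0,0,0,0,0],
    [1,0,0,0,0,0,0],
    [1,0,0,0,0,0,0],
    [1,0,0,0,0,0,0],
  ],
  newtons=60,
)

```text
t: 2.83
ee_pos: [0.4988, -0.3197, 0.0423]
orientation: [[0.749, 0.662, 0.001], [0.662, -0.749, -0.002], [0.0, 0.002, -1.0]]
contact_force: [-1.8, 1.6, 7.6]
grip_width: 0.027
gripper_force: 59.1
```

Request:
arm_command(
  commands=[
    [1,0,0,-10,0,0,0],
    [1,0,0,-35,0,0,0],
    [1,0,0,-70,0,0,0],
    [1,0,0,-105,0,0,0],
    [1,0,0,-140,0,0,0],
    [1,0,0,-165,0,0,0],
    [1,0,0,-175,0,0,0],
    [1,0,0,-175,0,0,0],
    [1,0,0,-175,0,0,0],
  ],
)

```text
t: 3.58
ee_pos: [0.4978, -0.3191, 0.2149]
orientation: [[0.749, 0.662, -0.001], [0.662, -0.749, 0.0], [-0.001, -0.001, -1.0]]
contact_force: [-0.3, -0.3, -6.0]
grip_width: 0.0268
gripper_force: 60.4
```

```bash
python3 -c "
from h import *
go([.6445,.136,.217],-88.8)"
```

```text
t 3.5833 at [ 0.4978 -0.3191  0.2149] shift mm [ 411.3 -243.8   -2.2] rot [-4.000e-04  1.000e-03  7.029e-01] w 0.026788055908114762 F [-0.3 -0.3 -6. ]
```

Lifted; about 6 N of load shows it is held. I carry it over at a moderate, ramped speed.

Request:
arm_command(
  commands=[
    [1,8,-5,0,0,0,0.015],
    [1,25,-15,0,0,0,0.04],
    [1,50,-30,0,0,0,0.085],
    [1,80,-47,0,0,0,0.137],
    [1,110,-65,0,0,0,0.188],
    [1,140,-83,0,0,0,0.24],
    [1,170,-101,0,0,0,0.29],
    [1,200,-119,0,0,0,0.342],
    [1,230,-136,0,0,0,0.393],
    [1,260,-154,0,0,0,0.445],
    [1,290,-172,0,0,0,0.496],
    [1,315,-187,0,0,0,0.538],
  ],
)

```text
t: 4.58
ee_pos: [0.6093, 0.0324, 0.2125]
orientation: [[0.983, 0.184, -0.005], [0.184, -0.983, -0.0], [-0.005, -0.001, -1.0]]
contact_force: [0.1, -0.8, -5.4]
grip_width: 0.027
gripper_force: 60.2
```

Request:
arm_command(
  commands=[
    [1,0,0,0,0,0,0],
    [1,0,0,0,0,0,0],
    [1,0,0,0,0,0,0],
  ],
)

```text
t: 4.83
ee_pos: [0.6093, 0.0288, 0.2132]
orientation: [[0.983, 0.185, -0.004], [0.185, -0.983, -0.002], [-0.004, 0.001, -1.0]]
contact_force: [0.7, -0.6, -5.5]
grip_width: 0.0268
gripper_force: 60.4
```

```bash
python3 -c "
from h import *
go([.6445,.136,.217],-88.8)"
```

```text
t 4.8333 at [0.6093 0.0288 0.2132] shift mm [ 54.4 -98.8  -4.1] rot [0.0012 0.0044 0.1656] w 0.026773372458486905 F [ 0.7 -0.6 -5.5]
```

Request:
arm_command(
  commands=[
    [1,7,-12,0,0,0,0.02],
    [1,19,-34,0,0,0.001,0.057],
    [1,32,-58,0,0,0.002,0.097],
    [1,43,-78,0,0,0.003,0.13],
    [1,51,-92,0,0,0.004,0.155],
    [1,54,-99,0,0,0.004,0.166],
    [1,54,-99,0,0,0.004,0.166],
    [1,54,-99,0,0,0.004,0.166],
    [1,54,-99,0,0,0.004,0.166],
  ],
)

```text
t: 5.58
ee_pos: [0.6454, 0.1338, 0.2155]
orientation: [[1.0, 0.018, 0.004], [0.018, -1.0, -0.002], [0.004, 0.002, -1.0]]
contact_force: [1.0, -1.2, -4.8]
grip_width: 0.0274
gripper_force: 60.5
```

```bash
python3 - <<'E'
from h import *
go([.6445,.136,.074],-88.8)
t=bot.read_camera("top");s=bot.read_camera("side")
o=np.zeros((480,800,3),np.uint8);o[:,:400]=cv2.resize(t["color"][110:230,170:270],(400,480));o[:,400:]=cv2.resize(s["color"][130:274,150:270],(400,480));cv2.imwrite("pics/t2.png",o[:,:,::-1])
E
```

```text
t 5.5833 at [0.6454 0.1338 0.2155] shift mm [ -1.4  -2.5 141.5] rot [ 0.0022 -0.0038 -0.0033] w 0.027375034902567905 F [ 1.  -1.2 -4.8]
```

View pics/t2.png

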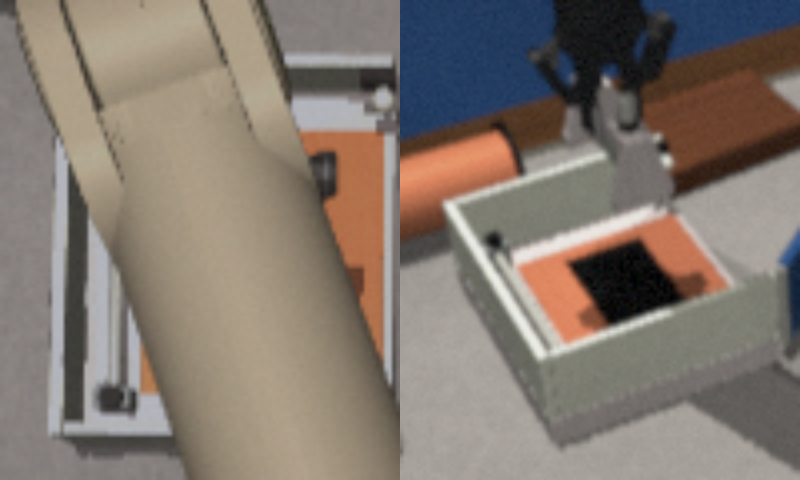

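The side view shows the applicator hanging upright in the fingers above the bed; the empty black rectangle is visible at about (218,214) in full-image pixels. I lower it.

Request:
arm_command(
  commands=[
    [1,0,-1,10,0,0,0],
    [1,0,-1,30,0,0,0],
    [1,0,-1,50,0,0,0],
    [1,0,-1,70,0,0,0],
    [1,0,-1,90,0,0,0],
    [1,0,-1,110,0,0,0],
    [1,0,-1,125,0,0,0],
    [1,0,-1,132,0,0,0],
    [1,0,-1,132,0,0,0],
    [1,0,-1,132,0,0,0],
    [1,0,-1,132,0,0,0],
    [1,0,-1,132,0,0,0],
  ],
)

```text
t: 6.68
ee_pos: [0.6468, 0.1379, 0.0856]
orientation: [[1.0, 0.02, 0.007], [0.02, -1.0, 0.0], [0.007, -0.0, -1.0]]
contact_force: [0.3, -1.0, -5.5]
grip_width: 0.0269
gripper_force: 60.4
```

```bash
python3 - <<'E'
from h import *
go([.6445,.136,.073],-88.8)
s=bot.read_camera("side")
cv2.imwrite("pics/t3.png",cv2.resize(s["color"][150:270,150:270],(600,600),interpolation=cv2.INTER_CUBIC)[:,:,::-1])
E
```

```text
t 6.6833 at [0.6468 0.1379 0.0856] shift mm [-2.4  1.8 12.6] rot [-0.0001 -0.007  -0.0012] w 0.026896904061773023 F [ 0.3 -1.  -5.5]
```

View pics/t3.png

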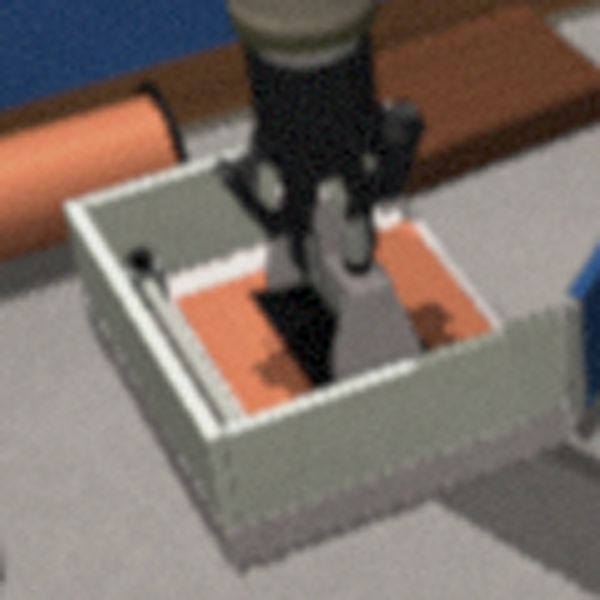

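The side crop shows the applicator inside the walls, just above the black rectangle and parallel to it. I lower the last ~13 mm until contact.

Request:
arm_command(
  commands=[
    [1,-2,1,4,0,-0.007,0],
    [1,-2,1,7,0,-0.007,0],
    [1,-2,1,10,0,-0.007,0],
    [1,-2,1,12,0,-0.007,0],
    [1,-2,1,12,0,-0.007,0],
    [1,-2,1,12,0,-0.007,0],
  ],
)

```text
t: 7.23
ee_pos: [0.6441, 0.1365, 0.0724]
orientation: [[1.0, 0.02, -0.002], [0.02, -1.0, -0.001], [-0.002, 0.001, -1.0]]
contact_force: [-1.6, -0.5, -0.5]
grip_width: 0.0269
gripper_force: 61.2
```

The load has transferred (−5.5 to −0.5 N), so the feet are on the bed. I release.

Request:
arm_command(
  commands=[
    [0.2,0,0,0,0,0,0],
    [0,0,0,0,0,0,0],
    [-0.3,0,0,0,0,0,0],
    [-0.3,0,0,0,0,0,0],
    [-0.3,0,0,0,0,0,0],
    [-0.3,0,0,0,0,0,0],
  ],
)

```text
t: 7.73
ee_pos: [0.6441, 0.1366, 0.0721]
orientation: [[1.0, 0.02, -0.002], [0.02, -1.0, -0.0], [-0.002, 0.0, -1.0]]
contact_force: [-0.8, -0.3, 0.2]
grip_width: 0.0555
gripper_force: 0.0
```

Request:
arm_command(
  commands=[
    [-0.3,0,0,-10,0,0,0],
    [-0.3,0,0,-30,0,0,0],
    [-0.3,0,0,-60,0,0,0],
    [-0.3,0,0,-90,0,0,0],
    [-0.3,0,0,-120,0,0,0],
    [0,0,0,-150,0,0,0],
    [0.5,0,0,-170,0,0,0],
    [1,0,0,-180,0,0,0],
    [1,0,0,-180,0,0,0],
    [1,0,0,-180,0,0,0],
  ],
)

```text
t: 8.57
ee_pos: [0.6443, 0.1367, 0.2516]
orientation: [[1.0, 0.02, -0.003], [0.02, -1.0, -0.001], [-0.003, 0.001, -1.0]]
contact_force: [-0.8, -0.3, -0.3]
grip_width: -0.0001
gripper_force: 0.0
```

```bash
python3 -c "
from h import *
go([.594,-.138,.22],-15)"
```

```text
t 8.5667 at [0.6443 0.1367 0.2516] shift mm [-55.7 273.6  31.9] rot [-1.2000e-03  2.5000e-03 -1.2891e+00] w -8.619120399525941e-05 F [-0.8 -0.3 -0.3]
```

Request:
arm_command(
  commands=[
    [1,-4,18,2,0,0,-0.08],
    [1,-10,46,5,0,0,-0.19],
    [1,-16,80,8,0,0,-0.3],
    [1,-23,114,12,0,0,-0.41],
    [1,-30,148,16,0,0,-0.52],
    [1,-37,182,20,0,0,-0.63],
    [1,-44,214,24,0,0,-0.74],
    [1,-50,244,28,0,0,-0.85],
    [1,-54,266,31,0,0,-0.96],
    [1,-56,274,32,0,0,-1.07],
    [1,-56,274,32,0,0,-1.18],
    [1,-56,274,32,0,0,-1.29],
  ],
)

```text
t: 9.57
ee_pos: [0.5922, -0.1398, 0.2174]
orientation: [[0.255, 0.967, -0.007], [0.967, -0.255, 0.0], [-0.001, -0.007, -1.0]]
contact_force: [0.1, 0.6, -0.4]
grip_width: 0.0003
gripper_force: 0.0
```

Request:
arm_command(
  commands=[
    [1,0,0,0,0,0,0],
    [1,0,0,0,0,0,0],
    [1,0,0,0,0,0,0],
  ],
)

```text
t: 9.82
ee_pos: [0.5933, -0.1382, 0.2191]
orientation: [[0.261, 0.965, -0.004], [0.965, -0.261, 0.0], [-0.001, -0.004, -1.0]]
contact_force: [-0.0, 0.9, -0.5]
grip_width: -0.0003
gripper_force: 0.0
```

```bash
python3 - <<'E'
from h import *
go([.594,-.138,.065],-15)
t=bot.read_camera("top")
hsv=cv2.cvtColor(t["color"],cv2.COLOR_RGB2HSV)
m=((hsv[...,1]<40)&(hsv[...,2]>150)).astype(np.uint8)
c=blob(m,215,140,262,210);print("app",cv2.minAreaRect(cast(t,c,0.1)[:,:2].astype(np.float32)))
cv2.imwrite("pics/t4.png",cv2.resize(t["color"][110:260,170:370],(800,600),interpolation=cv2.INTER_CUBIC)[:,:,::-1])
E
```

```text
t 9.8167 at [ 0.5933 -0.1382  0.2191] shift mm [  0.5   1.3 154.1] rot [-0.0043  0.0011 -0.0025] w -0.00031012449763625176 F [-0.   0.9 -0.5]
app ((0.6430591940879822, 0.13616104423999786), (0.12061314284801483, 0.02493365667760372), 0.07781829684972763)
```

View pics/t4.png

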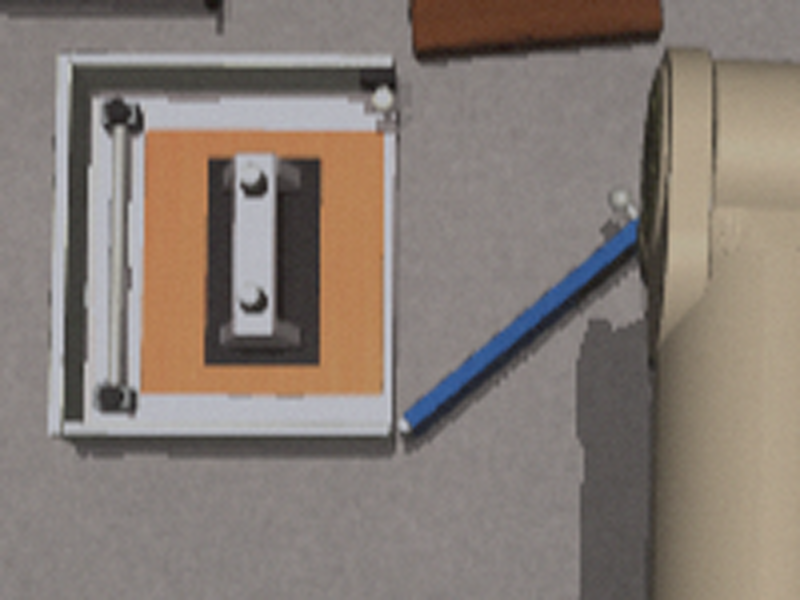

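The top view shows the applicator upright and centred on the black rectangle (full-image about (235,171)), parallel to the bed. The door is open, from (272,215) to (329,166). Next I plan the push arc.

Request:
arm_command(
  commands=[
    [1,0,0,15,0,0,0],
    [1,0,0,45,0,0,0],
    [1,0,0,80,0,0,0],
    [1,0,0,115,0,0,0],
    [1,0,0,140,0,0,0],
    [1,0,0,153,0,0,0],
    [1,0,0,153,0,0,0],
    [1,0,0,153,0,0,0],
  ],
)

```text
t: 10.53
ee_pos: [0.5936, -0.1383, 0.0677]
orientation: [[0.259, 0.966, -0.003], [0.966, -0.259, -0.0], [-0.001, -0.003, -1.0]]
contact_force: [0.5, -0.2, 0.7]
grip_width: -0.0004
gripper_force: 0.0
```

```bash
python3 - <<'E'
from h import *
s=bot.sense();R=s["orientation"];print(s["ee_pos"])
for f,o in((-49,.03),(-45,.02),(-40,.017),(-34,.017),(-28,.017),(-22,.017),(-16,.017),(-10,.017),(-7,.017),(-5,.017),(-2,.017),(1.2,.017),(2.2,.017)):
    a=np.radians(f);c,n=np.cos(a),np.sin(a)
    p=np.array([.524+.175*c+o*n,.033+.175*n-o*c,.066]);print(f,((p-s["ee_pos"])@R*1000).round(0))
E
```

```text
[ 0.59364993 -0.13828602  0.06770809]
-49 [25. 17.  2.]
-45 [43. 30.  2.]
-40 [58. 40.  2.]
-34 [74. 48.  2.]
-28 [91. 55.  1.]
-22 [109.  60.   1.]
-16 [127.  63.   1.]
-10 [146.  64.   1.]
-7 [155.  64.   1.]
-5 [161.  64.   1.]
-2 [170.  63.   1.]
1.2 [180.  61.   1.]
2.2 [183.  61.   1.]
```

Request:
arm_command(
  commands=[
    [1,12,9,1,0,0,0],
    [1,25,17,1,0,0,0],
    [1,43,30,1,0,0,-0.03],
    [1,58,40,1,0,0,-0.06],
    [1,74,48,1,0,0,-0.1],
    [1,91,55,1,0,0,-0.14],
    [1,109,60,1,0,0,-0.18],
    [1,127,63,1,0,0,-0.22],
    [1,143,64,1,0,0,-0.25],
    [1,152,64,1,0,0,-0.28],
    [1,152,64,1,0,0,-0.28],
    [1,152,64,1,0,0,-0.28],
  ],
)

```text
t: 11.53
ee_pos: [0.696, -0.0056, 0.0688]
orientation: [[-0.022, 1.0, 0.002], [1.0, 0.022, 0.001], [0.001, 0.002, -1.0]]
contact_force: [-1.1, -0.1, 5.9]
grip_width: 0.0001
gripper_force: 0.0
```

```bash
python3 - <<'E'
from h import *
go([.699,.020,.066],1.2)
t=bot.read_camera("top")
cv2.imwrite("pics/t5.png",cv2.resize(t["color"][110:260,170:370],(800,600),interpolation=cv2.INTER_CUBIC)[:,:,::-1])
E
```

```text
t 11.5333 at [ 0.696  -0.0056  0.0688] shift mm [25.5  3.5  2.8] rot [ 0.0016 -0.0007  0.0008] w 0.00013994542892594472 F [-1.1 -0.1  5.9]
```

View pics/t5.png

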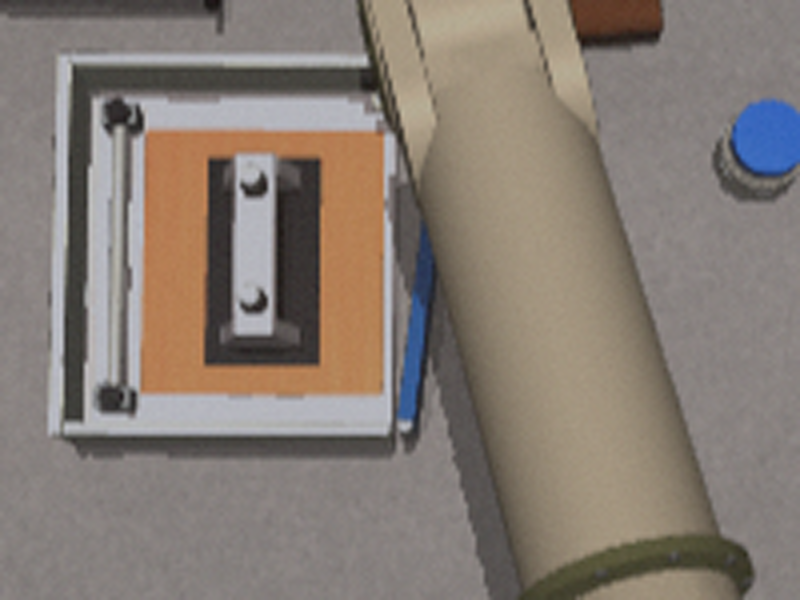

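The door is nearly closed, at about 7°: it runs from (271,215) to (277,167) beside the bed wall, and the applicator is undisturbed. I push it over the roller.

Request:
arm_command(
  commands=[
    [1,4,0,1,0,0,0],
    [1,8,0,1,0,0,0],
    [1,12,0,1,0,0,0],
    [1,16,0,1,0,0,0],
    [1,19,0,1,0,0,0],
    [1,21,0,1,0,0,0],
    [1,21,0,1,0,0,0],
    [1,21,0,1,0,0,0],
  ],
)

```text
t: 12.25
ee_pos: [0.6936, 0.0139, 0.0646]
orientation: [[-0.02, 1.0, -0.004], [1.0, 0.02, 0.0], [0.0, -0.004, -1.0]]
contact_force: [0.3, 0.6, 0.4]
grip_width: 0.0003
gripper_force: 0.0
```

Request:
arm_command(
  commands=[
    [1,2,0,0,0,0,0],
    [1,4,0,0,0,0,0],
    [1,6,0,0,0,0,0],
    [1,6,0,0,0,0,0],
  ],
)

```text
t: 12.58
ee_pos: [0.6936, 0.015, 0.0645]
orientation: [[-0.016, 1.0, -0.004], [1.0, 0.016, -0.005], [-0.005, -0.004, -1.0]]
contact_force: [-2.1, -7.5, 1.1]
grip_width: -0.0001
gripper_force: 0.0
```

Request:
arm_command(
  commands=[
    [1,3,0,0,0,0,0],
    [1,6,0,0,0,0,0],
    [1,6,0,0,0,0,0],
  ],
)

```text
t: 12.83
ee_pos: [0.6936, 0.0151, 0.0644]
orientation: [[-0.011, 1.0, -0.005], [1.0, 0.011, -0.011], [-0.011, -0.005, -1.0]]
contact_force: [-3.8, -19.8, 3.8]
grip_width: 0.0001
gripper_force: 0.0
```

Request:
arm_command(
  commands=[
    [1,-15,0,0,0,0,0],
    [1,-40,0,0,0,0,0],
    [1,-70,0,0,0,0,0],
    [1,-70,0,-40,0,0,0],
    [1,-95,0,-80,0,0,0],
    [1,-130,0,-120,0,0,0],
    [1,-170,0,-150,0,0,0],
    [1,-210,0,-150,0,0,0],
    [1,-230,0,-150,0,0,0],
    [1,-230,0,-150,0,0,0],
    [1,-230,0,-150,0,0,0],
  ],
)

```text
t: 13.75
ee_pos: [0.698, -0.2094, 0.2148]
orientation: [[-0.013, 1.0, -0.003], [1.0, 0.013, -0.001], [-0.001, -0.003, -1.0]]
contact_force: [-0.0, 0.5, 0.3]
grip_width: -0.0002
gripper_force: 0.0
```

```bash
python3 - <<'E'
from h import *
t=bot.read_camera("top")
hsv=cv2.cvtColor(t["color"],cv2.COLOR_RGB2HSV)
m=((hsv[...,0]>100)&(hsv[...,0]<125)&(hsv[...,1]>120)).astype(np.uint8)
c=blob(m,255,115,300,225);print("door",cv2.minAreaRect(cast(t,c,0.108)[:,:2].astype(np.float32)))
print(bot.sense()["ee_pos"],bot.sense()["contact_force"])
cv2.imwrite("pics/t6.png",cv2.resize(t["color"][110:260,170:370],(800,600),interpolation=cv2.INTER_CUBIC)[:,:,::-1])
E
```

```text
door ((0.6479414701461792, 0.03372172266244888), (0.23686206340789795, 0.010672059841454029), 0.9160423278808594)
[ 0.69828823 -0.20606141  0.21442116] [-0.0996049   1.02261274 -0.17077399]
```

View pics/t6.png

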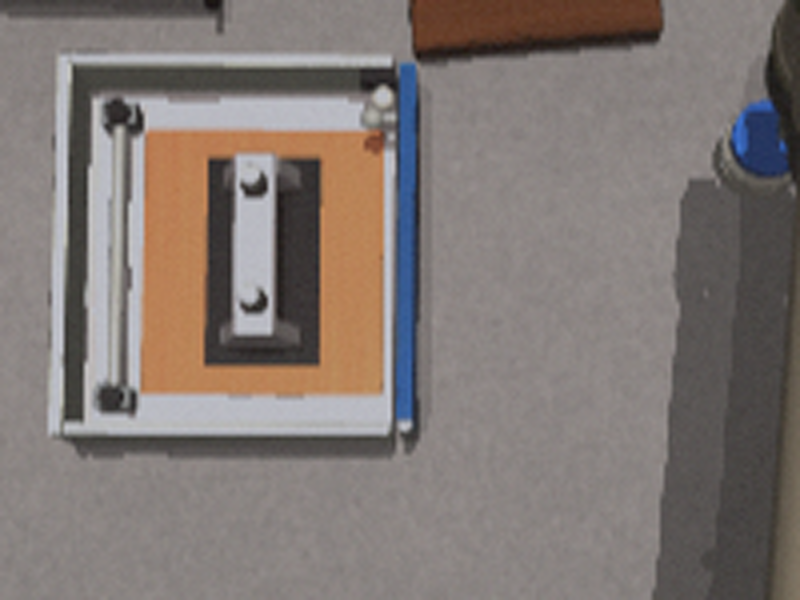

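The final picture shows the door shut and parallel to the bed (270,126 to 271,215). The applicator is centred on the rectangle, and the arm is clear. I hand in.

```bash
python3 -c "
from station import bot
print(bot.close_job())"
```

```text
the job is handed in; nothing more can be done
None
```

The applicator stands upright, centred on the dark rectangle, and the guard door is shut and stayed shut after the arm backed away; the job is handed in, but no verdict was shown.

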